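Offer up the matching hinge leaf and hold its knuckle in line

TASK

Three loose steel hinge leaves lie on the bench of this cooker-spares store: pick the one whose single middle knuckle fits between the two knuckles of the hinge leaf fixed on top of the blue jamb block. Gently bring its knuckle into that gap, with its plate level and reaching away from the block, so that the three holes line up well enough for the brass pin to be pushed through, and finish while holding it there still in the gripper, not leaning or resting on the block. Leave the other leaves, the pin and the rest of the bench alone.

Things in the scene. Friction and masses are not known exactly. Their poses are not given: they have to be found in the camera images.
- leaf_middle: the leaf wanted: loose, steel, 0.2 to 0.4 kg, lying flat. Plate 56 wide (y), 10 thick, from x = -35 to +28 mm, then a neck 30 wide to one tubular knuckle, 24 mm diameter, 30 long, out to x = +57. Origin: on the underside (flush throughout); y along the knuckle, z up. Balances 10 mm from the origin towards the knuckle, which starts away from the robot (yaw within 0.45 rad).
- leaf_bore (a point): centre of the 14 mm through hole in the wanted leaf's knuckle, at (45, 0, 12) mm in the leaf's frame; same axes as the leaf, y along the hole
- leaf_double: a wrong leaf: same plate, but two knuckles, each 14 mm long, at the two corners of its +x end; origin and axes as for the wanted leaf
- leaf_wide: a wrong leaf: same plate, but one knuckle 56 mm long across its whole +x end, too long for the gap; origin and axes as for the wanted leaf
- jamb: blue jamb block fixed to the bench, 80 (x) x 100 (y) mm, top at z = 100; wood foot 12 high juts out at sides and rear. Origin: bench level under the block; -x faces the robot (yaw within 0.35 rad). A steel leaf lies on top; its two knuckles (24 mm diameter, 13 long) jut from the -x top edge, gap 38 mm. In front of and under the gap is open; the block's face is 16 mm behind the hole axis.
- jamb_bore (a point): the point midway between the two fixed knuckles on the axis of their 14 mm holes, at (-56, 0, 112) mm in the jamb's frame; same axes as the jamb, y along the holes. The wanted leaf's hole centre belongs here, its x axis along the jamb's x axis.
- pin: brass hinge pin standing on its head, 64 mm tall, 8 mm diameter, head 22 mm; origin at its foot; leave alone
- cap_grey: grey aluminium burner cap, 84 mm diameter, 19 mm tall; origin under its centre; leave alone
- cap_brass: brass burner cap, 68 mm diameter, 19 mm tall; origin under its centre; leave alone
- cap_black: dark steel burner cap, 100 mm diameter, 19 mm tall; origin under its centre; leave alone
- driver: screwdriver lying on the bench, handle to its -x; leave alone
- jar: glass jar with a red lid, 64 mm diameter, 65 mm tall; origin under its centre; leave alone
Things that resemble listed ones, but are neither listed nor needed, are in the scene too. Leave any green look-alike of the leaf_middle alone. Leave any orange look-alike of the jamb alone.

How it is judged (in metres and radians):
On the way:
1. the wanted leaf is lifted in the gripper clear of the bench (height (world z) of leaf_middle above 0.03 m and contact force between leaf_middle and the fingers above 1 N), for 0.2 s.
At the end, for the whole second after the job is handed in: The leaf is held still in the fingers, under 2 N on the jamb; its hole centre within 4 mm of the fixed axis fore-and-aft and in height, 6 mm along it (8 mm pin, 14 mm holes); axes within 0.12 rad, plate within 0.2 rad of level and reaching away from the block (x of leaf_bore in the frame of jamb_bore between -0.004 and 0.004 m and z of leaf_bore in the frame of jamb_bore between -0.004 and 0.004 m and y of leaf_bore in the frame of jamb_bore between -0.006 and 0.006 m and angle between the y axis of leaf_middle and the y axis of jamb, either way round below 0.12 rad and angle between leaf_middle's own z axis and vertical below 0.2 rad and x of leaf_middle in the frame of jamb_bore below -0.03 m and contact force between leaf_middle and the fingers above 1 N and contact force between leaf_middle and jamb below 2 N and linear speed of leaf_middle below 0.02 m/s); the arm keeps its last pose, push and grip.
It fails at once if a wrong leaf moved more than 30 mm (distance of any of leaf_double, leaf_wide from where it was at the start of the episode above 0.03 m).
It fails at once if the pin or another bystander moved more than 30 mm (distance of any of pin, cap_grey, cap_brass, cap_black, driver, jar from where it was at the start of the episode above 0.03 m).
It fails at once if the leaf forced hard (over 40 N) against the jamb block (contact force between leaf_middle and jamb above 40 N).
It also fails if it takes over 38 s, if anything falls off the work surface, if the arm or the gripper's body presses on something with over 40 N, if the wrist force passes 120 N, or if a joint passes its speed limit or range.

ROBOT

A 6-joint arm with a two-finger parallel gripper is mounted at the origin on the work surface. World frame = base frame: x ahead of the robot, y to its left, z up, the work surface at z = 0. Lengths are in mm, angles in rad, forces in N, time in s.
With the tool pointing down it reaches from about 275 to 750 mm from the base axis. Payload 10.2 kg.
Tool frame: the origin (TCP) lies at the very end of the fingers, on their centre line; the grasp point (between the pads) lies 19 mm behind it (ctrl.grip_depth is the distance from the TCP to the grasp point, in mm); z points along the fingers, x is the direction in which the jaws open and shut, and the axes are right-handed (so a half turn about z gives the same grasp; the last joint's range is limited). The gripper opens to 85 mm and grips with 20 to 120 N. Pads are 22 mm wide; open, the fingers measure 114 mm over their backs; the gripper's body (76 mm by 85 mm) begins 54 mm behind the grasp point. The pads swing forward as they close: fully open they stand 13 mm farther back than shut.
Start: joints at [0.979, 0.313, 1.498, -0, 1.331, -0.223], TCP at [189.273, 489.701, 231.294] pointing down, gripper open.
Joint ranges: [-2.94, 2.94], [-0.97, 2.17], [0.19, 2.56], [-1.23, 4.37], [0.02, 3.11], [-2.88, 2.88]. Speed limits (rad/s): [2.39, 2.39, 3.01, 3.14, 3.14, 3.14].

INTERFACE

Orientations are given as a unit quaternion [w, x, y, z].
In Python, from rig import ctrl gives the robot as it stands.
- The arm moves only by the tool play_rows, never from a script. Its argument "motion" is a list of rows, each a list of 2 entries, a list of its own where there are three numbers: the shift along the tool's x, y, z in mm, then the turn, a rotation vector about the tool's x, y, z in degrees. A call has 1 to 20 rows; each row shifts and turns the commanded pose from where the row before left it, along the tool's axes as they then stand; what a row does not reach is not made up. A row lasts 1/12 s, in which the tool goes at most 41.7 mm and 7.16 degrees, less where a joint would pass 70% of its speed; a pose out of reach is approached as far as the arm can. A call with a gripper value outside its range is refused whole. "fingers" is the finger opening in mm, from 0 to 85.4, set as the call begins (left out, the last holds). The fingers move at their own pace and stop on an object; "squeeze" is the grip in N (left out, the last holds). Time passes only in rows, so rows that do not move let the fingers close. It gives the time, the measured TCP pose, the force and the opening at its end, in the units of the state.
- ctrl.sense(): the state, without advancing time (a new reading comes with each control period).
- ctrl.capture(name): name is "side" or "top"; returns the picture (384x512x3 uint8, red, green, blue); there is no depth.
- ctrl.get_calibration(name): a dict with "K" (3x3 intrinsics, pixels), "R" (3x3) and "t" (3): a world point X has camera coordinates R X + t. Camera axes: x right, y down, z forward; pixel columns grow to the right and rows downward; lengths in mm; the calibration is good to about 2 mm. A picture is of the moment at which its call begins. get_calibration takes no time and is no camera call.
- ctrl.finish_job(): hands the job in, once; it reports no verdict.
Trained networks look in the newest picture that a camera, given by its name, has taken for a name from the list of things; names that differ only in an ending like _2 or _b are one class to them, and where a whole thing is asked for, a point or a joint stands for the part that bears it (a point fixed in the world has none). Each returns a list of dicts, best first, with "p" (0 to 1); they miss things now and then, are a little off and sometimes report something else, mostly with a low value. They report only what shows in the picture. A call takes as long as a camera call. They do not tell look-alikes from the thing itself.
- ctrl.spot_in(camera, name): "position" ([column, row] as shares, 0 to 1, of the picture: columns of its width, rows of its height, amid what is visible of it).
The state is a dict: "time_s": time; "joints": joint angles; "dq": joint speeds; "tau": joint torques, N m; "eef_pos": TCP position; "ee_rot": TCP orientation; "force": force on the tool from outside, world axes, zero at the start; "wrist_torque": the same for the moment, N m; "grip_width": opening from 0.0 (shut) to 1.0 (fully open).
Only numpy, scipy, OpenCV 4.12 (cv2) and the standard library are available. Lean on these libraries where they do the work, as an engineer would, in place of code of your own. Each camera call takes 0.05 s, during which the arm holds its last target. There are 200 camera calls.

## Working session

There is one attempt and no reset: what is moved stays moved. The work goes in short steps, Python scripts to look and compute and a tool call to move; the robot and the scene stay as the last step left them, time stands still between calls to the robot, and variables do not carry over. Pictures are saved under pics/ and viewed, about 8 in all and at most 12, crops included, and the job is handed in when it is done.

Besides the shell and the picture viewer there is one more tool, called after ">>>" by a JSON object that holds its "fn" and its "kwargs", one argument or row to a line. play_rows: Moves the arm, as the interface text tells. Its arguments: {"type":"object","properties":{"motion":{"type":"array"},"fingers":{"type":"number"},"squeeze":{"type":"number"}},"required":["motion"]}

```bash
mkdir -p pics; ls; python3 - <<'E'
from rig import ctrl
import cv2,numpy as np
ims={}
for n in("side","top"):
    im=ctrl.capture(n); cv2.imwrite(f"pics/{n}0.png",im[:,:,::-1])
    ims[n]=im
    c=ctrl.get_calibration(n); print(n,np.round(c["K"],1).tolist(),np.round(c["R"],4).tolist(),np.round(c["t"],1).tolist())
    for o in["leaf_middle","leaf_bore","leaf_double","leaf_wide","jamb","jamb_bore","pin"]:
        print(o,[(round(d["p"],2),round(d["position"][0]*512),round(d["position"][1]*384)) for d in ctrl.spot_in(n,o)])
print(ctrl.sense())
E
```

```text
pics
side [[352.1, 0.0, 254.8], [0.0, 352.1, 194.3], [0.0, 0.0, 1.0]] [[-0.9132, -0.4069, 0.0215], [-0.2709, 0.5669, -0.778], [0.3043, -0.7163, -0.6279]] [494.0, 261.3, 786.5]
leaf_middle [(0.79, 346, 183), (0.67, 300, 175), (0.47, 307, 152)]
leaf_bore [(0.71, 346, 184), (0.62, 305, 152), (0.53, 301, 173)]
leaf_double [(0.68, 300, 204)]
leaf_wide [(0.67, 262, 220)]
jamb [(0.88, 253, 259), (0.7, 153, 269), (0.25, 297, 205)]
jamb_bore [(0.83, 251, 261), (0.69, 150, 263)]
pin [(0.63, 224, 380)]
top [[492.1, 0.0, 255.5], [0.0, 492.1, 189.8], [0.0, 0.0, 1.0]] [[-0.0112, -0.9997, -0.0203], [-0.99, 0.014, -0.1406], [0.1408, 0.0186, -0.9899]] [-5.4, 558.4, 1693.7]
leaf_middle [(0.92, 385, 191), (0.91, 347, 200), (0.54, 347, 242)]
leaf_bore [(0.85, 382, 193), (0.81, 343, 203), (0.58, 346, 241)]
leaf_double [(0.74, 304, 212)]
leaf_wide [(0.62, 268, 194)]
jamb [(0.72, 193, 152), (0.56, 222, 206)]
jamb_bore [(0.98, 193, 150), (0.92, 225, 208)]
pin []
{'time_s': 0.8, 'joints': array([ 9.78611027e-01,  3.12901154e-01,  1.49768079e+00,  2.73872701e-05,
        1.33099657e+00, -2.23394082e-01]), 'dq': array([ 2.23263146e-04, -2.08646509e-04, -1.09985629e-04,  5.07357138e-05,
       -1.29085664e-03, -5.91527193e-04]), 'tau': array([ 1.59090618e-03, -4.12143660e+01, -2.59892946e+01, -3.08795370e-05,
        4.51620272e-04, -1.64856374e-05]), 'eef_pos': array([189.26712807, 489.71342384, 231.30082508]), 'ee_rot': array([-1.49723532e-05,  8.24770955e-01,  5.65466951e-01,  1.66996712e-06]), 'force': array([-0.26685652,  0.14482592, -0.02390827]), 'wrist_torque': array([ 0.04873702, -0.04634994, -0.00114173]), 'grip_width': 1.0015693216896342}
```

```bash
python3 - <<'E'
import cv2
a=cv2.imread("pics/top0.png");cv2.imwrite("pics/topc.png",cv2.resize(a[110:290,170:430],(0,0),fx=3,fy=3,interpolation=cv2.INTER_CUBIC))
a=cv2.imread("pics/side0.png");cv2.imwrite("pics/sidec.png",cv2.resize(a[110:320,110:370],(0,0),fx=2.8,fy=2.8,interpolation=cv2.INTER_CUBIC))
E
```

```text
(no output)
```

View pics/topc.png

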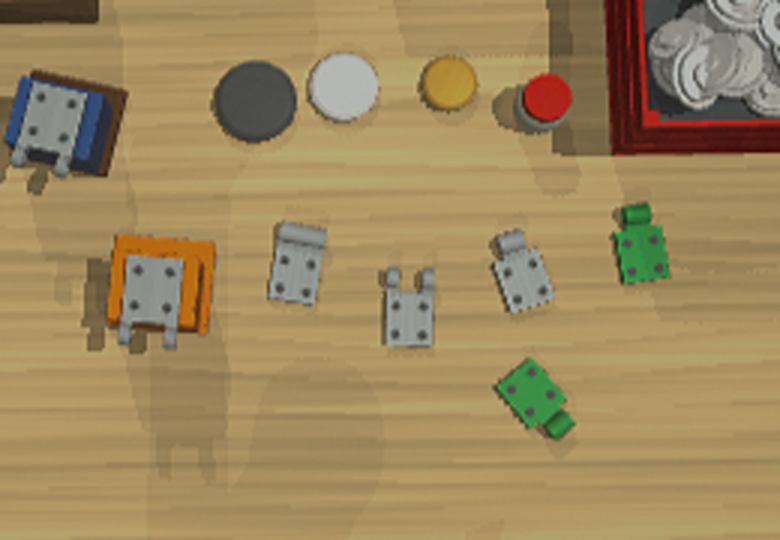

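View pics/sidec.png

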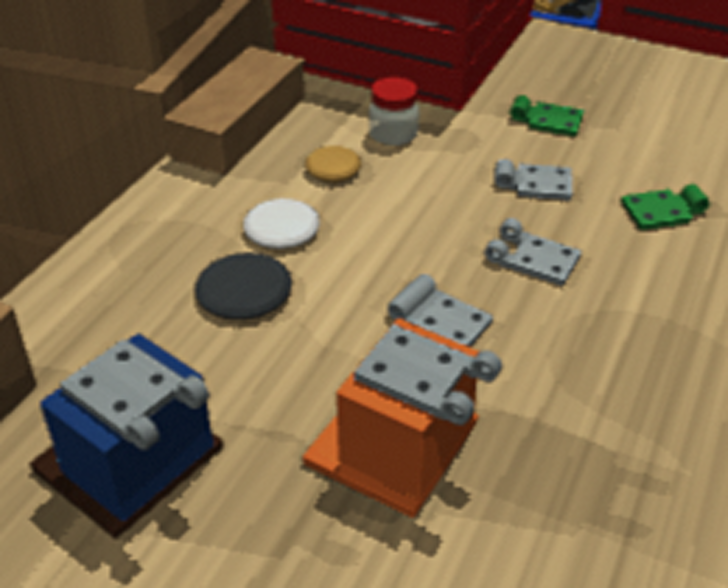

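The candidates in the top view are the grey leaf with a single narrow knuckle at about (344,200), the two green look-alikes at (385,191) and (347,242), the double at (304,212) and the wide at (268,194). The wanted one is the grey leaf at (344,200), which is (301,173) in the side view. The target is the blue jamb at (193,152), not the orange one. Next I fit both poses by silhouette and overlay them.

```bash
cat > fit.py <<'E'
import numpy as np,cv2
from rig import ctrl
from scipy.optimize import minimize
from scipy.spatial.transform import Rotation as Rot
C={n:{k:np.array(v,float) for k,v in ctrl.get_calibration(n).items() if k in"KRt"} for n in("side","top")}
def proj(n,X):
    c=C[n]; p=(np.atleast_2d(X)@c["R"].T+c["t"])@c["K"].T; return p[:,:2]/p[:,2:]
def ray(n,uv,z):
    c=C[n]; d=c["R"].T@np.linalg.inv(c["K"])@np.array([uv[0],uv[1],1.]); o=-c["R"].T@c["t"]; return o+d*(z-o[2])/d[2]
def box(a,b): return np.array([[x,y,z] for x in(a[0],b[0]) for y in(a[1],b[1]) for z in(a[2],b[2])],float)
def cyl(x,z,r,y0,y1):
    t=np.linspace(0,2*np.pi,24,False); return np.array([[x+r*np.cos(s),y,z+r*np.sin(s)] for s in t for y in(y0,y1)])
LEAF=[box((-35,-28,0),(28,28,10)),box((28,-15,0),(45,15,10)),cyl(45,12,12,-15,15)]
JAMB=[box((-40,-50,12),(40,50,100)),cyl(-56,112,12,19,32),cyl(-56,112,12,-32,-19),box((-56,-32,100),(-39,-19,110)),box((-56,19,100),(-39,32,110)),box((-39,-28,100),(24,28,110))]
def place(parts,p):  # p=x,y,yaw[,z]
    R=Rot.from_euler("z",p[2]).as_matrix(); t=np.array([p[0],p[1],p[3] if len(p)>3 else 0])
    return [q@R.T+t for q in parts]
S=6
def render(n,parts,o,sz):
    m=np.zeros((sz*S,sz*S),np.uint8)
    for q in parts:
        h=cv2.convexHull(((proj(n,q)-o+.5)*S-.5).astype(np.float32)); cv2.fillConvexPoly(m,np.round(h*16).astype(np.int32),255,shift=4)
    return m
def crop(im,o,sz):
    c=im[o[1]:o[1]+sz,o[0]:o[0]+sz]; return cv2.resize(c,(c.shape[1]*S,c.shape[0]*S),interpolation=cv2.INTER_CUBIC)
def fit(names,masks,os,sz,parts,p0,z=None):
    def cost(p):
        q=list(p)+([z] if z is not None else [])
        s=0
        for n in names:
            r=render(n,place(parts,q),os[n],sz); s+=np.mean(r!=masks[n])*100
        return s
    best=None
    for dy in(-.15,0,.15):
        x0=np.array(p0[:3])+[0,0,dy]
        r=minimize(cost,x0,method="Nelder-Mead",options=dict(initial_simplex=np.vstack([x0,x0+[8,0,0],x0+[0,8,0],x0+[0,0,.15]]),xatol=.05,fatol=1e-4))
        if best is None or r.fun<best.fun:best=r
    return best.x,best.fun
E
cat > m1.py <<'E'
from fit import *
im={n:cv2.imread(f"pics/{n}0.png") for n in C}
tiles=[]
for nm,parts,uv,p0,sz in(("leaf",LEAF,{"top":(344,200),"side":(301,173)},None,40),("jamb",JAMB,{"top":(193,152),"side":(157,252)},None,84)):
    os={n:np.array(uv[n])-sz//2 for n in C}; masks={};crops={}
    for n in C:
        c=crop(im[n],os[n],sz); crops[n]=c
        b=cv2.cvtColor(c,cv2.COLOR_BGR2LAB)[:,:,2].astype(int); v=c.max(2)
        m=((b<139)&(v>(60 if nm=="leaf" else 35))).astype(np.uint8)*255
        k,l,st,ce=cv2.connectedComponentsWithStats(m); c0=sz*S//2
        i=1+np.argmax(st[1:,4]); m=(l==i).astype(np.uint8)*255
        m=cv2.morphologyEx(m,cv2.MORPH_CLOSE,np.ones((13,13)))
        masks[n]=m
    g=ray("top",uv["top"],5 if nm=="leaf" else 100); p0=[g[0],g[1],.3 if nm=="leaf" else -.25]
    for ns in(["top"],["side"],["top","side"]):
        p,f=fit(ns,masks,os,sz,parts,p0); print(nm,ns,np.round(p,3),round(f,2))
    for n in C:
        o=crops[n].copy(); cs,_=cv2.findContours(render(n,place(parts,p),os[n],sz),0,2); cv2.drawContours(o,cs,-1,(0,0,255),1)
        cs,_=cv2.findContours(masks[n],0,2); cv2.drawContours(o,cs,-1,(0,255,0),1)
        tiles.append(cv2.resize(o,(400,300) if 0 else (300,300)))
cv2.imwrite("pics/fit1.png",np.vstack([np.hstack(tiles[:2]),np.hstack(tiles[2:])]))
E
python3 m1.py
```

```text
leaf ['top'] [ 5.13546e+02 -3.25910e+02  3.30000e-01] 1.24
leaf ['side'] [ 5.10845e+02 -3.26961e+02  2.95000e-01] 1.46
leaf ['top', 'side'] [ 5.11905e+02 -3.26786e+02  3.36000e-01] 3.29
jamb ['top'] [ 6.96228e+02  2.18620e+02 -2.39000e-01] 0.32
jamb ['side'] [ 6.94229e+02  2.17070e+02 -2.49000e-01] 1.68
jamb ['top', 'side'] [ 6.94485e+02  2.17500e+02 -2.39000e-01] 2.43
```

View pics/fit1.png

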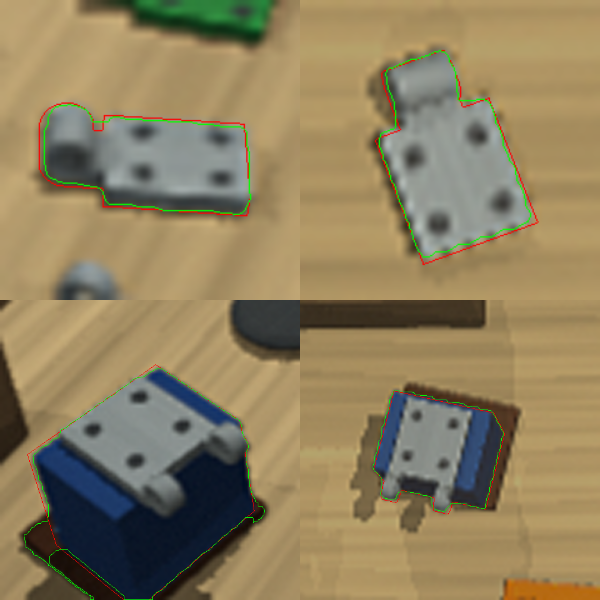

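The fits agree to about 2–3 mm between cameras: leaf at about (512,-326.5) with yaw 0.32, jamb at about (695,218) with yaw -0.24. The overlay also confirms which leaf is wanted. I turn the tool and travel above the leaf.

>>> {"fn": "play_rows", "kwargs": {
  "motion": [
    [[0, 0, 0], [0, 0, -6.58]],
    [[0, 0, 0], [0, 0, -6.58]],
    [[0, 0, 0], [0, 0, -6.58]],
    [[0, 0, 0], [0, 0, -6.58]],
    [[0, 0, 0], [0, 0, -6.58]],
    [[0, 0, 0], [0, 0, -6.6]],
    [[-20, 2, 0], [0, 0, 0]],
    [[-36, 2, 0], [0, 0, 0]],
    [[-36, 2, 0], [0, 0, 0]],
    [[-36, 2, 0], [0, 0, 0]],
    [[-36, 2, 0], [0, 0, 0]],
    [[-36, 2, 0], [0, 0, 0]],
    [[-36, 2, 0], [0, 0, 0]],
    [[-36, 2, 0], [0, 0, 0]],
    [[-36, 2, 0], [0, 0, 0]],
    [[-36, 2, 0], [0, 0, 0]],
    [[-36, 2, 0], [0, 0, 0]],
    [[-36, 2, 0], [0, 0, 0]]
  ],
  "fingers": 85,
  "squeeze": 60
}}

```text
time_s: 2.3
eef_pos: [343.4, 100.7, 231.6]
ee_rot: [0.0, 0.585, 0.811, 0.0]
force: [0.8, 0.9, 1.0]
grip_width: 0.996
```

>>> {"fn": "play_rows", "kwargs": {
  "motion": [
    [[-36, 2, 0], [0, 0, 0]],
    [[-36, 2, 0], [0, 0, 0]],
    [[-36, 2, 0], [0, 0, 0]],
    [[-36, 2, 0], [0, 0, 0]],
    [[-36, 2, 0], [0, 0, 0]],
    [[-36, 2, 0], [0, 0, 0]],
    [[-36, 2, 0], [0, 0, 0]],
    [[-36, 2, 0], [0, 0, 0]],
    [[-36, 2, 0], [0, 0, 0]],
    [[-36, 2, 0], [0, 0, 0]],
    [[-36, 2, 0], [0, 0, 0]],
    [[-36, 2, 0], [0, 0, 0]],
    [[-28, 2, 0], [0, 0, 0]],
    [[0, 0, 0], [0, 0, 0]],
    [[0, 0, 0], [0, 0, 0]]
  ]
}}

```text
time_s: 3.55
eef_pos: [512.7, -326.7, 230.4]
ee_rot: [-0.001, 0.586, 0.811, 0.0]
force: [0.4, -1.0, -0.3]
grip_width: 0.995
```

>>> {"fn": "play_rows", "kwargs": {
  "motion": [
    [[0.4, 2.3, 20], [0, 0, 0]],
    [[0, 0, 30], [0, 0, 0]],
    [[0, 0, 35], [0, 0, 0]],
    [[0, 0, 35], [0, 0, 0]],
    [[0, 0, 35], [0, 0, 0]],
    [[0, 0, 25], [0, 0, 0]],
    [[0, 0, 15], [0, 0, 0]],
    [[0, 0, 10], [0, 0, 0]],
    [[0, 0, 7], [0, 0, 0]],
    [[0, 0, 4], [0, 0, 0]],
    [[0, 0, 4], [0, 0, 0]],
    [[0, 0, 0], [0, 0, 0]],
    [[0, 0, 0], [0, 0, 0]]
  ],
  "fingers": 68
}}

```text
time_s: 4.63
eef_pos: [515.1, -325.0, 11.9]
ee_rot: [0.001, 0.585, 0.811, -0.0]
force: [-0.1, 0.4, -0.4]
grip_width: 0.802
```

```bash
python3 - <<'E'
from rig import ctrl
import cv2
ts=[cv2.resize(ctrl.capture(n)[y-35:y+35,x-40:x+40,::-1],(0,0),fx=5,fy=5,interpolation=cv2.INTER_CUBIC) for n,x,y in(("side",301,165),("top",344,200))]
cv2.imwrite("pics/g1.png",cv2.hconcat(ts))
s=ctrl.sense();print(s["eef_pos"],s["force"],s["grip_width"])
E
```

```text
[ 515.1268445  -325.02977309   12.0079564 ] [ 0.5804117  -0.06907431  0.35328956] 0.7968483112345971
```

View pics/g1.png

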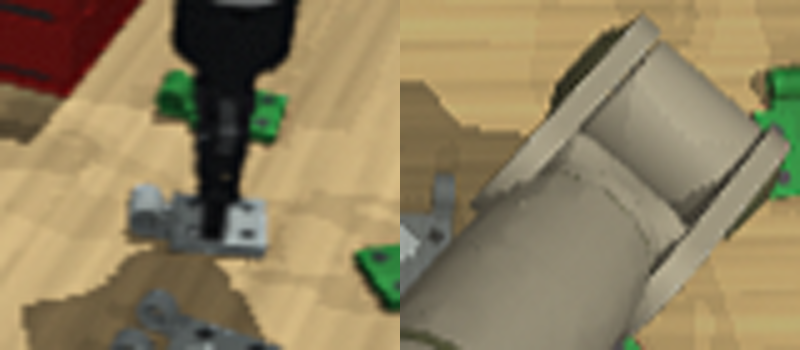

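The side view shows the near finger alongside the plate, with the finger tip at about (215,235) in the crop, just above the bench level. The jaws straddle the plate. I lower in small steps and check the force.

>>> {"fn": "play_rows", "kwargs": {
  "motion": [
    [[0, 0, 3], [0, 0, 0]],
    [[0, 0, 3], [0, 0, 0]],
    [[0, 0, 2], [0, 0, 0]],
    [[0, 0, 0], [0, 0, 0]]
  ]
}}

```text
time_s: 5.07
eef_pos: [514.6, -324.6, 2.7]
ee_rot: [-0.0, 0.585, 0.811, 0.0]
force: [-1.0, 0.1, 0.8]
grip_width: 0.796
```

>>> {"fn": "play_rows", "kwargs": {
  "motion": [
    [[0, 0, 2], [0, 0, 0]],
    [[0, 0, 0], [0, 0, 0]]
  ]
}}

```text
time_s: 5.23
eef_pos: [514.7, -324.7, 0.9]
ee_rot: [-0.0, 0.585, 0.811, 0.0]
force: [0.9, -0.3, 0.1]
grip_width: 0.796
```

>>> {"fn": "play_rows", "kwargs": {
  "motion": [
    [[0, 0, 2], [0, 0, 0]],
    [[0, 0, 0], [0, 0, 0]]
  ]
}}

```text
time_s: 5.4
eef_pos: [514.7, -324.7, -1.0]
ee_rot: [-0.0, 0.585, 0.811, 0.0]
force: [-0.1, 0.5, -0.9]
grip_width: 0.799
```

>>> {"fn": "play_rows", "kwargs": {
  "motion": [
    [[0, 0, 1], [0, 0, 0]],
    [[0, 0, 0], [0, 0, 0]],
    [[0, 0, 0], [0, 0, 0]],
    [[0, 0, 0], [0, 0, 0]],
    [[0, 0, 0], [0, 0, 0]],
    [[0, 0, 0], [0, 0, 0]],
    [[0, 0, 0], [0, 0, 0]]
  ],
  "fingers": 58
}}

```text
time_s: 5.98
eef_pos: [514.9, -324.9, -1.7]
ee_rot: [0.0, 0.585, 0.811, -0.0]
force: [0.9, -1.1, -0.3]
grip_width: 0.676
```

>>> {"fn": "play_rows", "kwargs": {
  "motion": [
    [[0, 0, 0.5], [0, 0, 0]],
    [[0, 0, 0], [0, 0, 0]],
    [[0, 0, 0], [0, 0, 0]],
    [[0, 0, 0], [0, 0, 0]],
    [[0, 0, 0], [0, 0, 0]],
    [[0, 0, 0], [0, 0, 0]]
  ],
  "fingers": 45,
  "squeeze": 70
}}

```text
time_s: 6.48
eef_pos: [515.1, -325.1, -1.0]
ee_rot: [0.0, 0.585, 0.811, -0.0]
force: [-3.0, 0.1, 8.9]
grip_width: 0.629
```

>>> {"fn": "play_rows", "kwargs": {
  "motion": [
    [[0, 0, -1], [0, 0, 0]],
    [[0, 0, -3], [0, 0, 0]],
    [[0, 0, -6], [0, 0, 0]],
    [[0, 0, -10], [0, 0, 0]],
    [[0, 0, -15], [0, 0, 0]],
    [[0, 0, -20], [0, 0, 0]],
    [[0, 0, -20], [0, 0, 0]],
    [[0, 0, -10], [0, 0, 0]],
    [[0, 0, -5], [0, 0, 0]],
    [[0, 0, 0], [0, 0, 0]],
    [[0, 0, 0], [0, 0, 0]]
  ]
}}

```text
time_s: 7.4
eef_pos: [514.5, -324.5, 87.1]
ee_rot: [-0.001, 0.585, 0.811, 0.0]
force: [0.7, 0.4, -3.5]
grip_width: 0.626
```

```bash
python3 - <<'E'
from rig import ctrl
import cv2
im=ctrl.capture("side")
cv2.imwrite("pics/g2.png",cv2.resize(im[75:195,230:380,::-1],(0,0),fx=4,fy=4,interpolation=cv2.INTER_CUBIC))
s=ctrl.sense();print(s["eef_pos"],s["force"],s["wrist_torque"],s["grip_width"])
E
```

```text
[ 514.39106664 -324.37662564   86.66567322] [-0.30969826 -0.32300079 -2.79026561] [-0.0322381   0.02786311  0.04837406] 0.6259114806401848
```

View pics/g2.png

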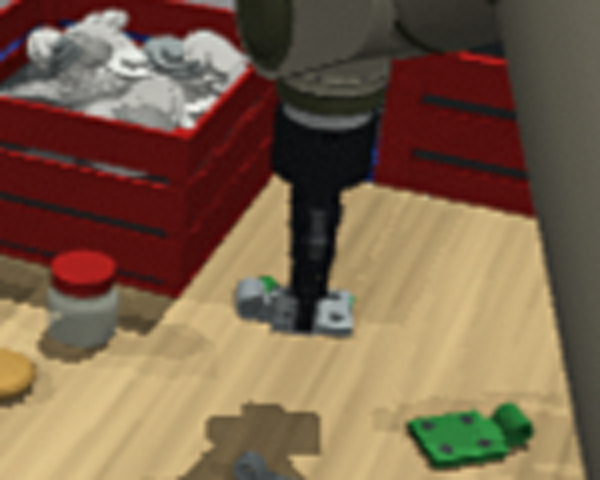

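The leaf is held and lifted (about 0.28 kg, opening about 54 mm), nearly level. Next I raise it, turn to the jamb's yaw, and carry it high over the orange block to a point about 60 mm in front of the gap.

>>> {"fn": "play_rows", "kwargs": {
  "motion": [
    [[0, 0, -10], [0, 0, 3]],
    [[0, 0, -15], [0, 0, 5]],
    [[0, 0, -20], [0, 0, 5]],
    [[0, 0, -20], [0, 0, 5]],
    [[0, 0, -20], [0, 0, 5]],
    [[0, 0, -15], [0, 0, 5]],
    [[0, 0, -10], [0, 0, 3]],
    [[0, 0, -3], [0, 0, 1.2]],
    [[10, -2, 0], [0, 0, 0]],
    [[20, -4, 0], [0, 0, 0]],
    [[30, -6, 0], [0, 0, 0]],
    [[30, -6, 0], [0, 0, 0]],
    [[30, -6, 0], [0, 0, 0]],
    [[30, -6, 0], [0, 0, 0]],
    [[30, -6, 0], [0, 0, 0]],
    [[30, -6, 0], [0, 0, 0]],
    [[30, -6, 0], [0, 0, 0]],
    [[30, -6, 0], [0, 0, 0]]
  ]
}}

```text
time_s: 8.95
eef_pos: [526.0, -47.4, 199.3]
ee_rot: [-0.001, 0.787, 0.618, -0.001]
force: [0.7, 0.3, -3.4]
grip_width: 0.632
```

>>> {"fn": "play_rows", "kwargs": {
  "motion": [
    [[30, -6, 0], [0, 0, 0]],
    [[30, -6, 0], [0, 0, 0]],
    [[30, -6, 0], [0, 0, 0]],
    [[30, -6, 0], [0, 0, 0]],
    [[30, -6, 0], [0, 0, 0]],
    [[30, -6, 0], [0, 0, 0]],
    [[30, -6, 0], [0, 0, 0]],
    [[30, -6, 0], [0, 0, 0]],
    [[30, -6, 0], [0, 0, 0]],
    [[20, -3, 0], [0, 0, 0]],
    [[10, -2, 0], [0, 0, 0]],
    [[0, 0, 0], [0, 0, 0]],
    [[0, 0, 0], [0, 0, 0]],
    [[0, 0, 0], [0, 0, 0]]
  ]
}}

```text
time_s: 10.12
eef_pos: [541.2, 254.6, 200.3]
ee_rot: [-0.0, 0.787, 0.617, -0.001]
force: [0.5, -1.2, -2.2]
grip_width: 0.627
```

>>> {"fn": "play_rows", "kwargs": {
  "motion": [
    [[0, 0, 10], [0, 0, 0]],
    [[0, 0, 20], [0, 0, 0]],
    [[0, 0, 25], [0, 0, 0]],
    [[0, 0, 20], [0, 0, 0]],
    [[0, 0, 15], [0, 0, 0]],
    [[0, 0, 8], [0, 0, 0]],
    [[0, 0, 3], [0, 0, 0]],
    [[0, 0, 0], [0, 0, 0]],
    [[0, 0, 0], [0, 0, 0]]
  ]
}}

```text
time_s: 10.87
eef_pos: [541.9, 255.6, 100.6]
ee_rot: [0.0, 0.787, 0.617, 0.001]
force: [-0.0, -0.4, -2.0]
grip_width: 0.626
```

```bash
python3 - <<'E'
from fit import *
s=ctrl.sense();e=s["eef_pos"];print(e,s["force"],s["grip_width"])
R=Rot.from_quat(s["ee_rot"],scalar_first=True); X=R.apply([1,0,0]); yaw=np.arctan2(X[1],X[0])-np.pi/2; print("yaw",yaw,"tool z",R.apply([0,0,1]))
# predicted leaf
o=e-3.3*np.array([np.cos(yaw),np.sin(yaw),0])+[0,0,1]
jp=(695,217.9,-.242)
ts=[]
for n,(x,y) in(("side",(165,235)),("top",(193,165))):
    im=ctrl.capture(n)[:,:,::-1].copy(); cv2.imwrite(f"pics/{n}1.png",im)
    big=crop(im,(x-50,y-50),100)
    for parts,p in((LEAF,(o[0],o[1],yaw,o[2])),(JAMB,jp)):
        for q in place(parts,p):
            h=cv2.convexHull(((proj(n,q)-(x-50,y-50)+.5)*S-.5).astype(np.float32)); cv2.polylines(big,[h.astype(np.int32)],True,(0,0,255) if parts is LEAF else (0,255,0),1)
    ts.append(cv2.resize(big,(400,400),interpolation=cv2.INTER_AREA))
cv2.imwrite("pics/h1.png",cv2.hconcat(ts))
E
```

```text
[541.88152617 255.55246796 100.60937142] [-0.01965247 -0.42612851 -2.04515286] 0.6257215685521736
yaw -0.2416910944224857 tool z [ 1.43568438e-03  3.26800366e-04 -9.99998916e-01]
```

View pics/h1.png

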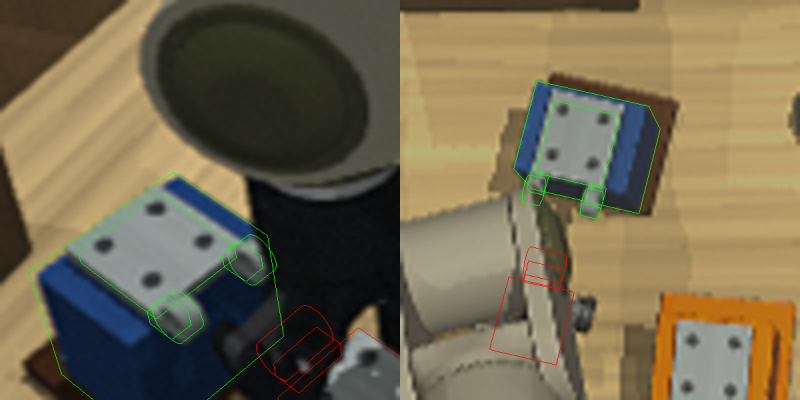

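The top view of the leaf is hidden by the arm and my side crop cut it off. The jamb overlay fits within about 1 px. I make a shifted side crop.

```bash
python3 - <<'E'
from fit import *
im=cv2.imread("pics/side1.png"); o=np.array([120,190]); big=cv2.resize(im[190:310,120:260],(0,0),fx=S,fy=S,interpolation=cv2.INTER_CUBIC)
a=big.copy();e=np.array([541.88,255.55,100.6]);yaw=-.2417
l=e-3.3*np.array([np.cos(yaw),np.sin(yaw),0])+[0,0,1]
for q in place(LEAF,(l[0],l[1],yaw,l[2])):
    h=cv2.convexHull(((proj("side",q)-o+.5)*S-.5).astype(np.float32)); cv2.polylines(a,[h.astype(np.int32)],True,(0,0,255),1)
cv2.imwrite("pics/h2.png",cv2.resize(a[100:700,100:],(0,0),fx=1,fy=1))
E
```

```text
(no output)
```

View pics/h2.png

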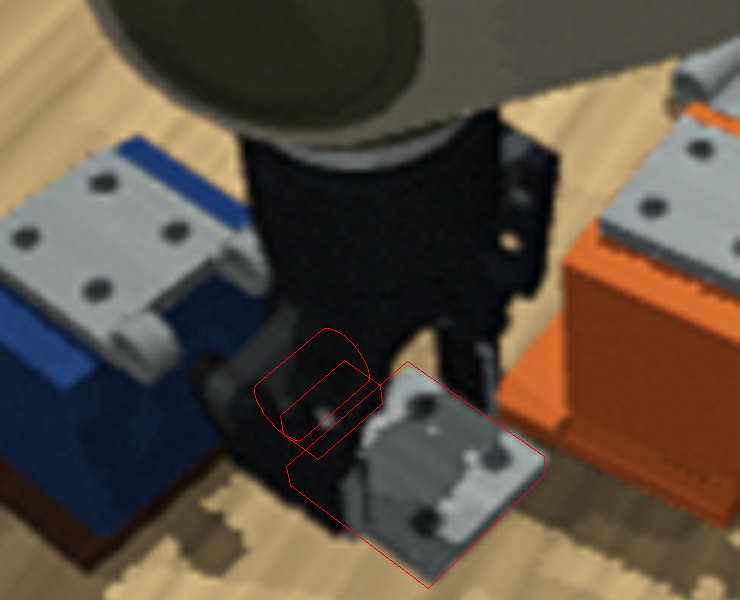

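The predicted outline matches the plate's rear edges within about 1 px; a finger hides the knuckle. I now quantify leaf against jamb in the same (side) camera.

```bash
cat > m2.py <<'E'
from fit import *
import sys
def wfit(n,im,parts,p0,o,sz,valid,mask,z,free_yaw=True):
    def cost(p):
        yaw=p[2]/100 if free_yaw else p0[2]
        r=render(n,place(parts,(p[0],p[1],yaw,z)),o,sz); return np.mean((r!=mask)&valid)*1000
    k=3 if free_yaw else 2; best=None
    for s in(4,-4,8):
        x0=np.array([p0[0],p0[1],p0[2]*100])[:k]; r=minimize(cost,x0,method="Nelder-Mead",options=dict(initial_simplex=np.vstack([x0]+[x0+s*np.eye(k)[i] for i in range(k)]),xatol=.02,fatol=1e-4))
        if best is None or r.fun<best.fun: best=r
    return np.round(best.x,2),round(best.fun,2)
def feats(im,o,sz):
    c=crop(im,o,sz); lab=cv2.cvtColor(c,cv2.COLOR_BGR2LAB).astype(int); return c,lab[:,:,2],c.max(2)
if __name__=="__main__":
    # jamb, side, first picture
    im=cv2.imread("pics/side0.png"); sz=84; o=np.array([115,210]); c,b,v=feats(im,o,sz)
    for th in(134,139,144):
        m=((b<th)&(v>25)).astype(np.uint8)*255; m=cv2.morphologyEx(m,cv2.MORPH_CLOSE,np.ones((13,13)))
        val=np.ones(m.shape,bool); val[int(.62*sz*S):]=0; val[:,:int(.1*S*sz)]&=True; val[:int(.35*S*sz),int(.65*S*sz):]=0
        for fy in(True,False): print("jamb side",th,wfit("side",im,JAMB,(695,218,-.242),o,sz,val,m,0,fy))
    im=cv2.imread("pics/top0.png"); o=np.array([151,110]); c,b,v=feats(im,o,sz)
    for th in(134,139,144):
        m=((b<th)&(v>25)).astype(np.uint8)*255;m=cv2.morphologyEx(m,cv2.MORPH_CLOSE,np.ones((13,13))); val=np.ones(m.shape,bool); val[:int(.25*S*sz)]=0
        print("jamb top",th,wfit("top",im,JAMB,(695,218,-.242),o,sz,val,m,0))
    im=cv2.imread("pics/side1.png"); sz=50; o=np.array([183,248]); c,b,v=feats(im,o,sz)
    l=np.array([541.88-3.2,255.55+.79])
    for th in(134,139,144):
        m=((b<th)&(v>60)).astype(np.uint8)*255; m=cv2.morphologyEx(m,cv2.MORPH_CLOSE,np.ones((13,13)))
        val=np.ones(m.shape,bool); val&=cv2.dilate((v<60).astype(np.uint8),np.ones((9,9)))==0; 
        val[:, :int(12*S)]=0; val[:int(3*S)]=0
        k,lb,st,_=cv2.connectedComponentsWithStats(m); i=1+np.argmax(st[1:,4]); m=(lb==i).astype(np.uint8)*255
        for fy in(True,False): print("leaf side",th,l,wfit("side",im,LEAF,(l[0],l[1],-.2417),o,sz,val,m,101.6,fy))
    d=c.copy(); d[~val]//=2; cs,_=cv2.findContours(m,0,2); cv2.drawContours(d,cs,-1,(0,255,0),1); cv2.imwrite("pics/dbg.png",d)
E
python3 m2.py
```

```text
jamb side 134 (array([693.9 , 218.22, -23.96]), np.float64(4.6))
jamb side 134 (array([693.98, 218.08]), np.float64(4.63))
jamb side 139 (array([694.23, 217.53, -24.26]), np.float64(12.46))
jamb side 139 (array([694.22, 217.55]), np.float64(12.47))
jamb side 144 (array([694.43, 217.13, -23.98]), np.float64(23.68))
jamb side 144 (array([694.09, 217.1 ]), np.float64(23.72))
jamb top 134 (array([696.15, 218.87, -23.46]), np.float64(3.5))
jamb top 139 (array([696.25, 218.63, -23.87]), np.float64(4.43))
jamb top 144 (array([696.55, 218.38, -24.53]), np.float64(14.92))
leaf side 134 [538.68 256.34] (array([539.33, 256.07, -22.  ]), np.float64(5.24))
leaf side 134 [538.68 256.34] (array([538.72, 255.33]), np.float64(5.56))
leaf side 139 [538.68 256.34] (array([538.13, 255.54, -22.09]), np.float64(4.96))
leaf side 139 [538.68 256.34] (array([537.81, 255.36]), np.float64(5.42))
leaf side 144 [538.68 256.34] (array([537.75, 255.09, -21.13]), np.float64(35.86))
leaf side 144 [538.68 256.34] (array([537.7 , 254.81]), np.float64(36.64))
```

View pics/dbg.png

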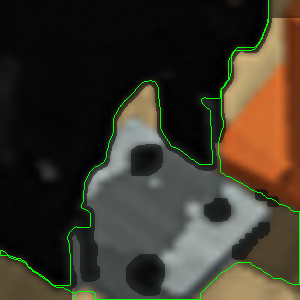

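Jamb and leaf in the same camera ask for about 59.5 mm forward, 0.5 mm sideways and 1.6 mm down, which agrees with the kinematic estimate. I move in, gently at the end.

>>> {"fn": "play_rows", "kwargs": {
  "motion": [
    [[0.2, 2, 0.8], [0, 0, 0]],
    [[0.3, 5, 0.8], [0, 0, 0]],
    [[0, 8, 0], [0, 0, 0]],
    [[0, 8, 0], [0, 0, 0]],
    [[0, 5, 0], [0, 0, 0]],
    [[0, 2, 0], [0, 0, 0]],
    [[0, 0, 0], [0, 0, 0]],
    [[0, 0, 0], [0, 0, 0]]
  ]
}}

```text
time_s: 11.63
eef_pos: [570.6, 249.0, 98.0]
ee_rot: [-0.0, 0.787, 0.617, -0.0]
force: [-0.9, -0.2, -3.1]
grip_width: 0.631
```

>>> {"fn": "play_rows", "kwargs": {
  "motion": [
    [[0, 2, 0], [0, 0, 0]],
    [[0, 3, 0], [0, 0, 0]],
    [[0, 3, 0], [0, 0, 0]],
    [[0, 3, 0], [0, 0, 0]],
    [[0, 3, 0], [0, 0, 0]],
    [[0, 3, 0], [0, 0, 0]],
    [[0, 2, 0], [0, 0, 0]],
    [[0, 1, 0], [0, 0, 0]],
    [[0, 0, 0], [0, 0, 0]],
    [[0, 0, 0], [0, 0, 0]]
  ]
}}

```text
time_s: 12.47
eef_pos: [590.0, 244.2, 98.2]
ee_rot: [-0.0, 0.787, 0.617, -0.0]
force: [0.6, -0.3, -3.0]
grip_width: 0.632
```

>>> {"fn": "play_rows", "kwargs": {
  "motion": [
    [[0, 1.5, -0.4], [0, 0, 0]],
    [[0, 2, -0.4], [0, 0, 0]],
    [[0, 2, 0], [0, 0, 0]],
    [[0, 2, 0], [0, 0, 0]],
    [[0, 1.5, 0], [0, 0, 0]],
    [[0, 1, 0], [0, 0, 0]],
    [[0, 0, 0], [0, 0, 0]],
    [[0, 0, 0], [0, 0, 0]],
    [[0, 0, 0], [0, 0, 0]]
  ]
}}

```text
time_s: 13.22
eef_pos: [599.7, 241.9, 99.0]
ee_rot: [-0.0, 0.787, 0.617, -0.0]
force: [0.1, -0.7, -2.9]
grip_width: 0.631
```

```bash
python3 - <<'E'
from m2 import *
s=ctrl.sense();e=s["eef_pos"];print(np.round(e,1),np.round(s["force"],2),np.round(s["wrist_torque"],2),s["grip_width"],s["time_s"])
R=Rot.from_quat(s["ee_rot"],scalar_first=True); X=R.apply([1,0,0]); yaw=np.arctan2(X[1],X[0])-np.pi/2
l=e-3.3*np.array([np.cos(yaw),np.sin(yaw),0])+[0,0,1]; print("yaw",yaw,"leaf",l)
ims={}
for n in C: ims[n]=ctrl.capture(n)[:,:,::-1].copy(); cv2.imwrite(f"pics/{n}2.png",ims[n])
for n in C:
  for k in("leaf_bore","jamb_bore"): print(n,k,[(round(d["p"],2),np.round(np.array(d["position"])*[512,384],1)) for d in ctrl.spot_in(n,k)], np.round(proj(n,[[640.6,231.2,112]]),1))
im=ims["side"];o=np.array([120,200])
big=cv2.resize(im[200:300,120:253],(0,0),fx=S,fy=S,interpolation=cv2.INTER_CUBIC)
for parts,p,c in((LEAF,(l[0]-.7,l[1]-.9,yaw,l[2]),(0,0,255)),(JAMB,(694,217.8,-.242),(0,255,0))):
    for q in place(parts,p):
        h=cv2.convexHull(((proj("side",q)-o+.5)*S-.5).astype(np.float32)); cv2.polylines(big,[h.astype(np.int32)],True,c,1)
cv2.imwrite("pics/h3.png",big[:600,:800])
E
```

```text
[599.7 241.9  99. ] [ 0.06 -0.68 -2.93] [0.02 0.02 0.05] 0.6308638378219491 13.2167
yaw -0.24135257566373047 leaf [596.49296531 242.64704674  99.95825971]
side leaf_bore [(0.81, array([344.7, 184.7])), (0.6, array([187.7, 271.4]))] [[168.5 256.5]]
side jamb_bore [(0.8, array([251.4, 259.2])), (0.68, array([139.9, 272.9]))] [[168.5 256.5]]
top leaf_bore [(0.81, array([381.3, 194. ])), (0.7, array([348.1, 241.5]))] [[183.3 163.9]]
top jamb_bore [(0.88, array([193.6, 146.6])), (0.64, array([224.8, 205.5]))] [[183.3 163.9]]
```

View pics/h3.png

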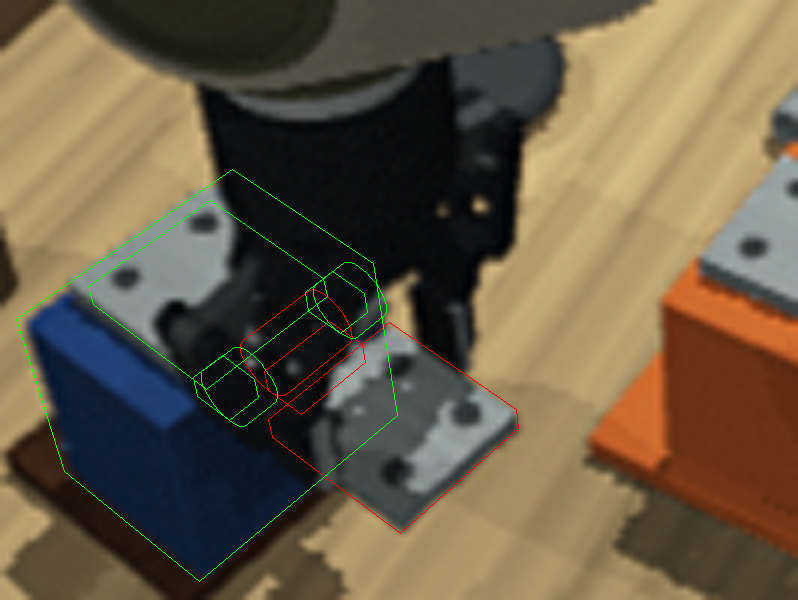

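The leaf overlay fits the visible plate, and forces show no contact. The jamb outline looks about 2 px off at its rear corner, so I check the fixed knuckles themselves, enlarged, in the clean first pictures.

```bash
python3 - <<'E'
from fit import *
F=11;ts=[]
t=np.linspace(0,2*np.pi,40)
for n,o,p in(("side",(146,222),(694,217.8,-.242)),("top",(166,130),(696.2,218.7,-.242))):
    im=cv2.imread(f"pics/{n}0.png"); o=np.array(o); w,h=(36,36) 
    raw=cv2.resize(im[o[1]:o[1]+h,o[0]:o[0]+w],(0,0),fx=F,fy=F,interpolation=cv2.INTER_CUBIC); b=raw.copy()
    for y in(32,19,-19,-32):
        for r in((12,7) if y in(32,-19) else (12,)):
            q=np.c_[-56+r*np.cos(t),0*t+y,112+r*np.sin(t)]; q=place([q],p)[0]
            cv2.polylines(b,[(((proj(n,q)-o+.5)*F-.5)).astype(np.int32)],True,(0,255,0) if y>0 else (0,255,255),1)
    q=place([np.array([[-40,-50,100],[-40,50,100],[40,50,100],[40,-50,100]],float)],p)[0]
    cv2.polylines(b,[(((proj(n,q)-o+.5)*F-.5)).astype(np.int32)],True,(0,0,255),1)
    ts.append(b)
cv2.imwrite("pics/k.png",cv2.hconcat(ts))
E
```

```text
(no output)
```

View pics/k.png

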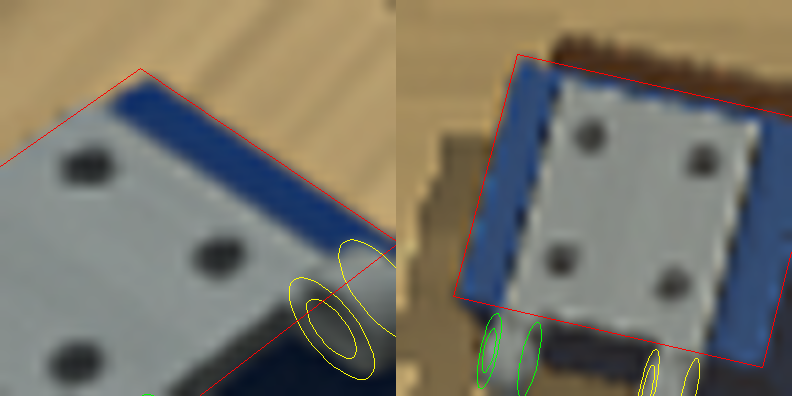

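```bash
python3 - <<'E'
from fit import *
F=10;rows=[]
t=np.linspace(0,2*np.pi,40)
for n,o,p in(("side",(148,242),(694,217.8,-.242)),("top",(164,146),(696.2,218.7,-.242))):
    im=cv2.imread(f"pics/{n}0.png"); o=np.array(o); w,h=40,30
    raw=cv2.resize(im[o[1]:o[1]+h,o[0]:o[0]+w],(0,0),fx=F,fy=F,interpolation=cv2.INTER_CUBIC)
    raw=np.clip(raw.astype(float)*1.3,0,255).astype(np.uint8); b=raw.copy()
    D=lambda q,c:cv2.polylines(b,[(((proj(n,place([q],p)[0])-o+.5)*F-.5)).astype(np.int32)],True,c,1)
    for y in(32,19,-19,-32):
        for r in((12,7) if y in(32,-19) else (12,)): D(np.c_[-56+r*np.cos(t),0*t+y,112+r*np.sin(t)],(0,255,0) if y>0 else (0,255,255))
    D(np.array([[-40,-50,100],[-40,50,100],[40,50,100],[40,-50,100]],float),(0,0,255))
    rows.append(cv2.hconcat([raw,b]))
cv2.imwrite("pics/k2.png",cv2.vconcat(rows))
E
```

```text
(no output)
```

View pics/k2.png

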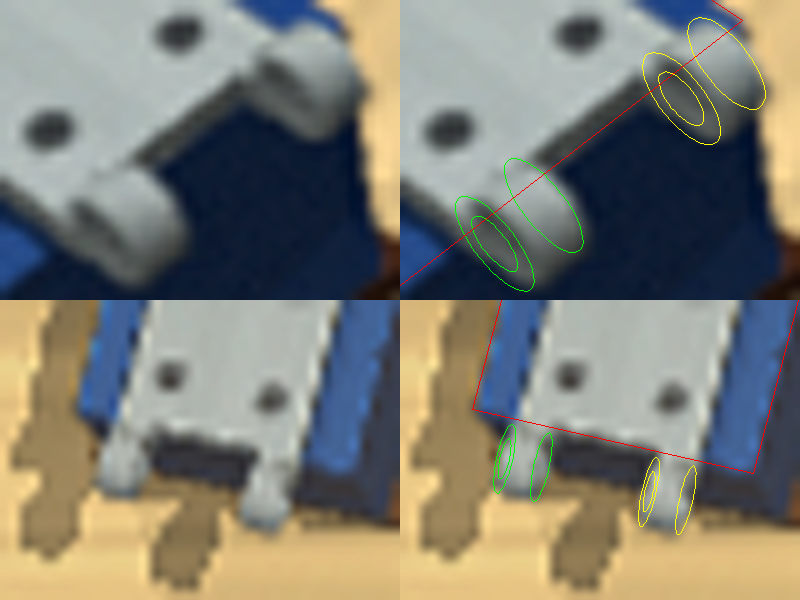

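The close crops show the fixed knuckles as modelled. The top overlay agrees within 0.3 px. The side overlay hints at about 0.5 px upward, which would be up to about 1.5 mm in -y or +z. I make a small compromise trim, well inside tolerance, and settle.

>>> {"fn": "play_rows", "kwargs": {
  "motion": [
    [[-0.4, 0.2, -0.2], [0, 0, 0]],
    [[-0.4, 0, -0.2], [0, 0, 0]],
    [[0, 0, 0], [0, 0, 0]],
    [[0, 0, 0], [0, 0, 0]],
    [[0, 0, 0], [0, 0, 0]],
    [[0, 0, 0], [0, 0, 0]],
    [[0, 0, 0], [0, 0, 0]],
    [[0, 0, 0], [0, 0, 0]]
  ]
}}

```text
time_s: 14.18
eef_pos: [599.8, 241.0, 99.4]
ee_rot: [-0.0, 0.787, 0.617, -0.0]
force: [0.3, -0.1, -3.4]
grip_width: 0.633
```

```bash
python3 - <<'E'
from m2 import *
s=ctrl.sense();e=s["eef_pos"];print(np.round(e,2),np.round(s["force"],2),s["grip_width"],s["time_s"])
l=e-3.3*np.array([.971,-.24,0]); 
im=ctrl.capture("side")[:,:,::-1].copy(); cv2.imwrite("pics/side3.png",im)
sz=50;o=np.array([170,246]);c,b,v=feats(im,o,sz)
for th in(136,139,142):
    m=((b<th)&(v>60)).astype(np.uint8)*255; m=cv2.morphologyEx(m,cv2.MORPH_CLOSE,np.ones((13,13)))
    val=cv2.dilate((v<60).astype(np.uint8),np.ones((9,9)))==0; val[:,:12*S]=0; val[:6*S]=0; val[:,38*S:]=0
    k,lb,st,_=cv2.connectedComponentsWithStats(m); i=lb[25*S,25*S] or 1+np.argmax(st[1:,4]); m=(lb==i).astype(np.uint8)*255
    print(th,np.round(l,2),wfit("side",im,LEAF,(l[0],l[1],-.2417),o,sz,val,m,l[2]+1,True))
d=c.copy(); d[~val]//=2; cs,_=cv2.findContours(m,0,2); cv2.drawContours(d,cs,-1,(0,255,0),1)
cv2.imwrite("pics/last.png",cv2.resize(im[200:300,120:253],(0,0),fx=5,fy=5,interpolation=cv2.INTER_CUBIC))
E
```

```text
[599.76 241.    99.38] [ 0.32 -0.12 -3.38] 0.6332407543691582 14.1833
136 [596.56 241.79  99.38] (array([597.34, 241.92, -22.95]), np.float64(4.96))
139 [596.56 241.79  99.38] (array([596.67, 241.59, -23.25]), np.float64(4.33))
142 [596.56 241.79  99.38] (array([596.43, 241.06, -23.54]), np.float64(3.87))
```

View pics/last.png

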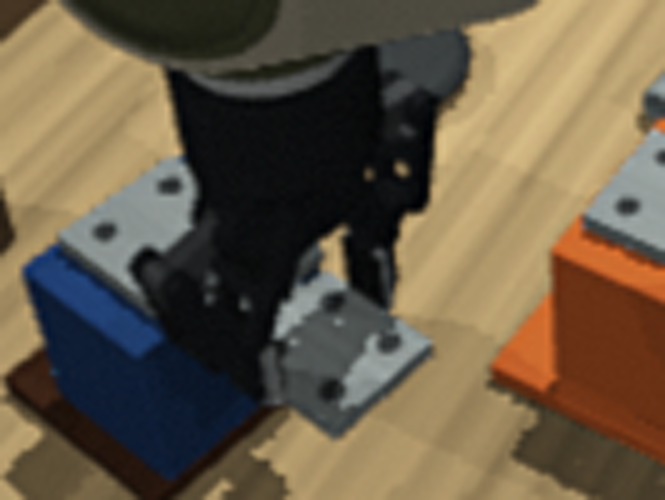

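The plate is level and reaches away from the block. The leaf fit matches the kinematics to under 1 mm, and the only force is the leaf's weight. I hand in.

```bash
python3 -c "
from rig import ctrl
print(ctrl.finish_job()); s=ctrl.sense(); print(s['time_s'],s['force'],s['eef_pos'],s['grip_width'])"
```

```text
the job is handed in; nothing more can be done
None
the job is handed in; nothing more can be done
```

I picked up the grey single-knuckle leaf, brought its knuckle into the gap of the blue jamb from the front, and handed the job in at about 14 s with the leaf still held level. No verdict is reported, so I can't confirm it passed.

**Last checks**
- The wrist force was only the leaf's weight, about 3 N, with no sign of contact with the jamb.
- The hole is within about 1 mm of the fixed axis fore-and-aft. Along the axis it is within about 1 mm of the estimate I used.
- The hole's height comes only from the arm's own position (the fingers touched the bench during the grasp). It should be within about 1 mm.
- The yaw matched to about 0.01–0.02 rad.

**What did not fully agree or could not be seen**
- The two cameras differed by about 2 mm in absolute position, so I compared leaf and jamb within the same camera.
- The side view of the fixed knuckles suggested up to about 2.5 mm more along the axis, or about 2 mm in height. I split that with a trim of 0.8 mm along the axis and 0.4 mm up.
- The gripper hid the leaf's knuckle at the end, so its alignment is inferred from the visible plate and the arm's position.
- The trained networks' final hole detections were of the look-alikes and did not help.

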